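# Start and lock the cap of the polishing drum

### The arm

A 6-joint arm with a two-finger parallel gripper is mounted at the origin on a cart in front of the work surface, level with it; the furniture and walls round the work are solid. World frame = base frame: x ahead of the robot, y to its left, z up, the work surface at z = 0. Lengths are in m, angles in rad, forces in N, time in s.
With the tool pointing down it reaches from about 0.35 to 0.775 m from the base axis. Payload 5.5 kg.
Tool frame: the origin (TCP) lies at the very end of the fingers, on their centre line; the grasp point (between the pads) lies 19 mm behind it; z points along the fingers, x is the direction in which the jaws open and shut, and the axes are right-handed (so a half turn about z gives the same grasp; the last joint's range is limited). The gripper opens to 85 mm and grips with 20 to 120 N. Pads are 22 mm wide; open, the fingers measure 114 mm over their backs; the gripper's body (76 mm by 85 mm) begins 54 mm behind the grasp point. The pads swing forward as they close: fully open they stand 13 mm farther back than shut.
Start: joints at [1.056, 0.313, 0.046, 1.304, 0, 1.431], TCP at [0.211, 0.535, 0.231] pointing down, gripper open.
Joint ranges: [-2.76, 2.76], [-0.86, 1.69], [-1.03, 1.26], [-2.2, 2.34], [-1.47, 1.5], [-3.14, 3.14]. Speed limits (rad/s): [2.57, 2.57, 3.14, 3.14, 3.14, 3.14].

### API

Orientations are given as a unit quaternion [w, x, y, z].
In Python, from workcell import monitor, eyes, ticket gives the robot as it stands.
- The arm moves only by the tool send_rows, never from a script. Its argument "targets" is a list of rows, each a list of 5 numbers: the shift along the world's x, y, z in m, then the turn about the world's z in degrees, then the closure in counts, from 0 (fully open) to 255 (shut). A call has 1 to 12 rows; each row shifts and turns the commanded pose from where the row before left it; what a row does not reach is not made up. A row lasts 1/10 s, in which the tool goes at most 50 mm and 8.59 degrees, less where a joint would pass 70% of its speed; a pose out of reach is approached as far as the arm can. A call is refused whole if a number of a shift passes 0.05 or a number of a turn 8.59, either way. A call with a gripper value outside its range is refused whole. The fingers move at their own pace and stop on an object; "newtons" is the grip in N (left out, the last holds). Time passes only in rows, so rows that do not move let the fingers close. It gives the time, the measured TCP pose, the force and the opening at its end, in the units of the state.
- monitor.get_state(): the state, without advancing time (a new reading comes with each control period).
- eyes.read_camera(name): name is "side" or "top"; returns a dict with "img" (384x512x3 uint8, red, green, blue), "z_map" (384x512 float32, m along the optical axis (not along the pixel's ray), 0 where there is no reading), "camera_matrix" (3x3 intrinsics, pixels), "k1" (the pictures are not rectified: a ray, as slopes to the right and down, at radius r is drawn at 1 + k1 r^2 times it, then the intrinsics apply), "pose" (4x4, takes a point from camera to world coordinates). Camera axes: x right, y down, z forward; pixel columns grow to the right and rows downward; lengths in m; the calibration is good to about 2 mm. A picture is of the moment at which its call begins.
- ticket.hand_in(): hands the job in, once; it reports no verdict.
Trained networks look in the newest picture that a camera, given by its name, has taken for a name from the list of things; names that differ only in an ending like _2 or _b are one class to them, and where a whole thing is asked for, a point or a joint stands for the part that bears it (a point fixed in the world has none). Each returns a list of dicts, best first, with "conf" (0 to 1); they miss things now and then, are a little off and sometimes report something else, mostly with a low value. They report only what shows in the picture. A call takes as long as a camera call. They do not tell look-alikes from the thing itself.
- eyes.spot_in(name, camera): "xyz" ([x, y, z] in m, in world coordinates, good to about 4 mm: the middle of the surface that is visible of it).
- eyes.tip_of(name, camera): "xyz" ([x, y, z] in m, in world coordinates, good to about 4 mm: a listed point, or the origin of a listed thing).
The state is a dict: "clock": time; "joint_pos": joint angles; "qvel": joint speeds; "tau": joint torques, N m; "tcp_pos": TCP position; "orientation": TCP orientation; "wrist_force": force on the tool from outside, world axes, zero at the start; "ft_torque": the same for the moment, N m; "finger_gap": finger opening in m.
Only numpy, scipy, OpenCV 4.12 (cv2) and the standard library are available. Lean on these libraries where they do the work, as an engineer would, in place of code of your own. Each camera call takes 0.05 s, during which the arm holds its last target.

### The job

The cap of the green polishing drum only rests on top of its collar: by its black grip bar, turn it backward (anticlockwise seen from above) until the bar points along the drum's two white marks and the cap drops into its slots, then turn it forward (clockwise) until it is locked at its stop, at the yellow marks, and let go. Leave the grey drum and its closed cap as they are.

Things in the scene. Friction and masses are not known exactly. Their poses are not given: they have to be found in the camera images.
- green_cap: Loose cap to lock (mm): aluminium disc, diameter 84, 6 thick; black grip bar on top, 62 long, 14 thick, 30 tall, along x. Origin: centre of disc underside, z up, 78.5 above the drum's origin at start (66 when down). Lugs under the disc point along the bar. Bar starts 48 to 72 degrees clockwise of the white marks; within 12 degrees of them the cap sinks 12.5 if let go or lowered.
- green_drum: Green upright drum under that cap, bolted down (mm): diameter 104, 66 tall, foot plate 124. Origin: centre of underside, on its axis, z up. White marks on the rim at +x and -x: collar slots for the lugs. Yellow marks 60 degrees clockwise of them (from above): the bar's place when locked, a solid stop; the lowered cap turns there freely. Half a turn is the same. Cap has 3 sideways play.
- grey_drum: A second drum, the same but grey, bolted down, already closed. Sizes, origin and axes as for the green drum. Which drum stands left and which right changes.
- grey_cap: The grey drum's cap, the same as the other cap but already down and locked, to be left as it is: origin 66 mm above the grey drum's origin, bar about 57 degrees clockwise of the white marks.
There are look-alikes about, which are no part of the job. What is shaped like the green_cap but purple or turquoise is not meant.

How it is judged:
By the outcome, as a careful person would: the job done as asked, in the order asked, and still so for the second after the job is handed in, with the robot touching nothing.
It also fails if it takes over 35 s, if anything falls off the work surface, if the arm or the gripper's body presses on something with over 40 N, if the wrist force passes 120 N, or if a joint passes its speed limit or range.

## Working session

There is one attempt and no reset: what is moved stays moved. The work goes in short steps, Python scripts to look and compute and a tool call to move; the robot and the scene stay as the last step left them, time stands still between calls to the robot, and variables do not carry over. Pictures are saved under pics/ and viewed, and the job is handed in when it is done.

Besides the shell and the picture viewer there is one more tool, called after "Call:" as name(argument=value, ...) on one line, values as JSON. send_rows: Moves the arm, as the interface text tells. Its arguments: {"type":"object","properties":{"targets":{"type":"array"},"newtons":{"type":"number"}},"required":["targets"]}

```bash
mkdir -p pics; ls
cat > h.py <<'E'
from workcell import monitor, eyes, ticket
import numpy as np, cv2
def und(c,u,v):
    K=c["camera_matrix"];p=np.array([(u-K[0,2])/K[0,0],(v-K[1,2])/K[1,1]],float)
    q=p.copy()
    for _ in range(20): q=p/(1+c["k1"]*(q@q))
    return q
def at_z(c,u,v,z):
    q=und(c,u,v);T=np.array(c["pose"]);d=T[:3,:3]@np.array([q[0],q[1],1]);o=T[:3,3]
    return o+d*(z-o[2])/d[2]
def proj(c,P):
    T=np.array(c["pose"]);p=T[:3,:3].T@(np.array(P)-T[:3,3]);q=p[:2]/p[2];q=q*(1+c["k1"]*(q@q))
    K=c["camera_matrix"];return q[0]*K[0,0]+K[0,2],q[1]*K[1,1]+K[1,2]
def cloud(c):
    K=np.array(c["camera_matrix"]);T=np.array(c["pose"])
    v,u=np.mgrid[0:384,0:512]
    p=np.stack([(u-K[0,2])/K[0,0],(v-K[1,2])/K[1,1]],-1);q=p.copy()
    for _ in range(20): q=p/(1+c["k1"]*(q**2).sum(-1,keepdims=True))
    z=c["z_map"][...,None]
    P=np.concatenate([q*z,z],-1)@T[:3,:3].T+T[:3,3]
    P[c["z_map"]==0]=np.nan
    return P
def save(img,n,s=1.5): cv2.imwrite("pics/"+n,cv2.resize(img,None,fx=s,fy=s,interpolation=cv2.INTER_CUBIC)[:,:,::-1])
E
python3 - <<'E'
from h import *
import pickle
for n in("top","side"):
    c=eyes.read_camera(n);save(c["img"],n+"0.png");pickle.dump(c,open(n+"0.pkl","wb"))
    print(n,np.round(c["pose"],3).tolist(),c["k1"])
    for t in("green_cap","green_drum","grey_cap","grey_drum"):
        for f in(eyes.spot_in,eyes.tip_of):
            print(t,f.__name__,[(np.round(d["xyz"],3).tolist(),round(d["conf"],2),np.round(proj(c,d["xyz"])).tolist()) for d in f(t,n)])
s=monitor.get_state();print(s)
E
```

```text
pics
top [[-0.001, -0.993, 0.119, 0.359], [-1.0, 0.001, -0.001, -0.019], [0.001, -0.119, -0.993, 0.914], [0.0, 0.0, 0.0, 1.0]] -0.06846920090203724
green_cap call [([0.499, 0.0, 0.028], 0.96, [244.0, 181.0]), ([0.44, 0.148, 0.086], 0.69, [175.0, 204.0]), ([0.373, -0.006, 0.024], 0.6, [246.0, 235.0])]
green_cap call [([0.445, 0.146, 0.078], 0.94, [177.0, 202.0]), ([0.5, 0.001, 0.021], 0.67, [244.0, 181.0]), ([0.374, -0.006, 0.019], 0.62, [246.0, 235.0])]
green_drum call [([0.427, 0.121, 0.067], 0.8, [189.0, 211.0]), ([0.445, 0.145, 0.087], 0.25, [176.0, 202.0])]
green_drum call [([0.448, 0.152, 0.002], 0.68, [180.0, 204.0])]
grey_cap call [([0.482, -0.151, 0.07], 0.63, [312.0, 186.0])]
grey_cap call [([0.486, -0.153, 0.065], 0.9, [312.0, 184.0])]
grey_drum call [([0.46, -0.131, 0.064], 0.6, [302.0, 196.0])]
grey_drum call [([0.488, -0.154, 0.001], 0.56, [308.0, 187.0])]
side [[0.877, -0.199, 0.438, 0.064], [-0.481, -0.359, 0.8, -0.692], [-0.002, -0.912, -0.411, 0.434], [0.0, 0.0, 0.0, 1.0]] -0.0028912679755026026
green_cap call [([0.442, 0.137, 0.083], 0.96, [224.0, 167.0]), ([0.49, -
[... 696 characters left out ...]
1], 0.94, [303.0, 245.0])]
{'clock': 0.9, 'joint_pos': array([1.05640816e+00, 3.13152633e-01, 4.61130100e-02, 1.30358738e+00,
       1.29100911e-05, 1.43119817e+00]), 'qvel': array([ 0.00087311, -0.00017338, -0.00108503, -0.00088113, -0.00024274,
        0.00053814]), 'tau': array([ 1.43973525e-04, -4.80447936e+01,  2.98814106e+01,  4.49674985e-05,
       -2.04923890e-04, -1.69075143e-06]), 'tcp_pos': array([0.21052514, 0.53513121, 0.23135549]), 'orientation': array([-4.32534537e-05,  8.26461469e-01,  5.62993280e-01,  7.30656678e-05]), 'wrist_force': array([-0.34768581, -0.79882043, -0.26199578]), 'ft_torque': array([ 0.02712004,  0.00648759, -0.05054607]), 'finger_gap': 0.08529196929081666}
```

View pics/top0.png

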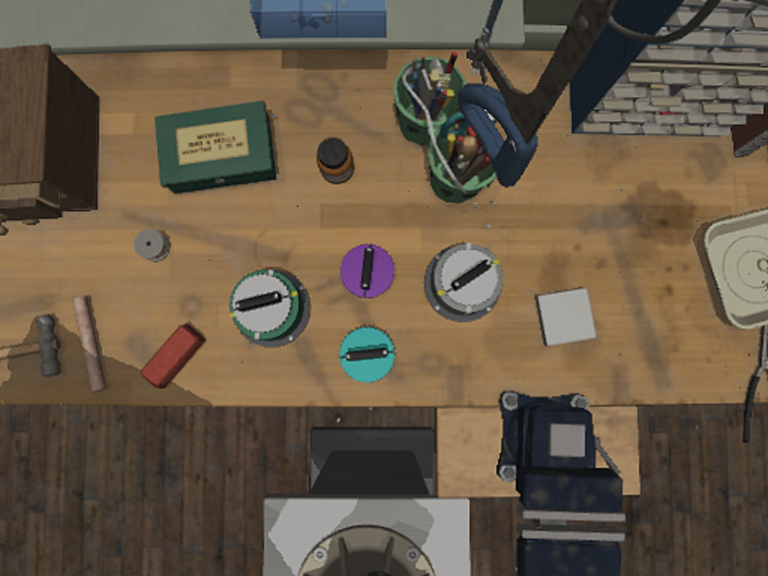

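View pics/side0.png

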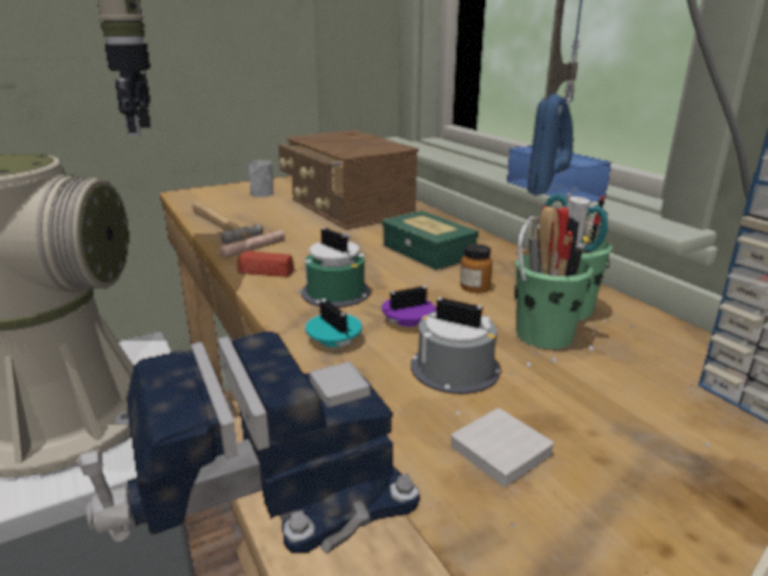

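Run:
```python
from h import *
import pickle
c=pickle.load(open("top0.pkl","rb"))
save(c["img"][165:245,135:225],"topcrop.png",8)
P=cloud(c)
R=np.linalg.norm(P[...,:2]-[.445,.147],axis=-1)
m=(R<.045)&(P[...,2]>.1)
print("bar top",m.sum(),np.nanmedian(P[m],0),np.nanmin(P[m],0),np.nanmax(P[m],0))
q=P[m][:,:2];q=q[:]
r=cv2.minAreaRect((q*1000).astype(np.float32));print(r)
u=np.linalg.svd(q-q.mean(0))[2][0];print(q.mean(0),np.degrees(np.arctan2(u[1],u[0])))
m2=(R<.04)&(P[...,2]>.07)&(P[...,2]<.095);print("disc",np.nanmedian(P[m2][:,2]))
# marks
hsv=cv2.cvtColor(c["img"],cv2.COLOR_RGB2HSV)
for nm,mm in(("white",(hsv[...,1]<50)&(hsv[...,2]>170)),("yellow",(abs(hsv[...,0].astype(int)-28)<7)&(hsv[...,1]>120)&(hsv[...,2]>120))):
    n,l,s,ce=cv2.connectedComponentsWithStats(mm.astype(np.uint8))
    for i in range(1,n):
        p=at_z(c,*ce[i],.066)
        d=p[:2]-[.445,.148]
        if np.linalg.norm(d)<.075: print(nm,ce[i],s[i,4],p,np.linalg.norm(d),np.degrees(np.arctan2(d[1],d[0])))
```

```text
bar top 222 [0.44405468 0.15025443 0.11423559] [0.43134162 0.119682   0.10174201] [0.45835109 0.18056947 0.11910095]
((444.9180908203125, 150.22308349609375), (14.58816146850586, 61.5924186706543), 14.555754661560059)
[0.44410976 0.14977539] -75.60073510677579
disc 0.08485811156089151
white [180. 181.] 3 [0.49318723 0.14185015 0.066     ] 0.04857807515417295 -7.272999472915868
white [173. 183.] 1 [0.48869116 0.15748246 0.066     ] 0.04470832775529997 12.245216244830122
white [176. 183.] 1 [0.48867898 0.15073662 0.066     ] 0.043764628134196945 3.5850661409682556
white [168.5 184.5] 6 [0.48531794 0.16752152 0.066     ] 0.044795381231315407 25.83577091990483
white [183.  185.4] 5 [0.48323161 0.1348975  0.066     ] 0.04041449573036569 -18.91729653114188
white [162. 188.] 1 [0.4774385  0.18194109 0.066     ] 0.04694948868874806 46.29674423064874
white [189. 191.] 1 [0.47060228 0.12120661 0.066     ] 0.037058907374489115 -46.30228551096083
white [181. 193.] 1 [0.46612914 0.13901483 0.066     ] 0.022960269025485164 -23.03761927182164
white [177. 194.] 1 [0.46389313 0.14792111 0.066     ] 0
[... 1191 characters left out ...]
ite [164. 208.] 3 [0.43259847 0.17626035 0.066     ] 0.030861708055762188 113.69337034831788
white [165. 218.] 1 [0.41038483 0.17347446 0.066     ] 0.04297857717480698 143.64941188183957
white [168. 219.] 1 [0.40817668 0.16673738 0.066     ] 0.04131642042559275 153.0309395833089
white [170.71428571 222.85714286] 7 [0.39965578 0.1605033  0.066     ] 0.047036481805545365 164.58423994198904
white [193.5 225. ] 2 [0.39497586 0.10989219 0.066     ] 0.06288576675422129 -142.7002641639888
yellow [195.58333333 195.25      ] 12 [0.46104966 0.10633201 0.066     ] 0.044652128142578774 -68.93433215809625
yellow [154.125 209.5  ] 8 [0.42925134 0.19827797 0.066     ] 0.05268676288937429 107.39221645498172
```

View pics/topcrop.png

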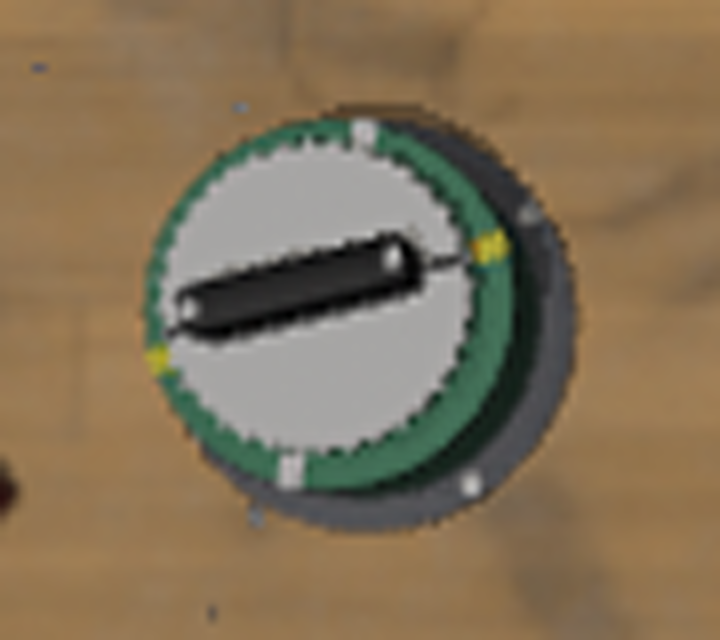

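Run:
```python
from h import *
import pickle
from scipy.spatial.transform import Rotation as R
s=monitor.get_state();q=s["orientation"];m=R.from_quat(np.r_[q[1:],q[0]]).as_matrix();print("tool x deg",np.degrees(np.arctan2(m[1,0],m[0,0])),m.round(3))
c=pickle.load(open("top0.pkl","rb"))
hsv=cv2.cvtColor(c["img"],cv2.COLOR_RGB2HSV)
V=hsv[...,2]
k=np.zeros_like(V);k[185:222,150:205]=1
m=((V<60)&(k>0)).astype(np.uint8)
n,l,st,ce=cv2.connectedComponentsWithStats(m)
i=1+np.argmax(st[1:,4]);v,u=np.nonzero(l==i)
pts=np.array([at_z(c,a,b,.1135)[:2] for a,b in zip(u,v)])*1000
print(st[i],cv2.minAreaRect(pts.astype(np.float32)),pts.mean(0))
# side depth cross-check
c=pickle.load(open("side0.pkl","rb"));P=cloud(c)
r=np.linalg.norm(P[...,:2]-[.446,.151],axis=-1);mm=(r<.045)&(P[...,2]>.095)&(P[...,2]<.13)
q=P[mm];print(len(q),q.mean(0),q[:,2].max());u=np.linalg.svd(q[:,:2]-q[:,:2].mean(0))[2][0];print(np.degrees(np.arctan2(u[1],u[0])))
```

```text
tool x deg 68.52611389559674 [[ 0.366  0.931  0.   ]
 [ 0.931 -0.366  0.   ]
 [ 0.     0.    -1.   ]]
[158 194  30  13 205] ((443.96142578125, 147.9353790283203), (15.45100212097168, 63.11518478393555), 14.084689140319824) [443.9286494  147.78184903]
154 [0.44300961 0.14377562 0.105387  ] 0.11314254197936552
-72.91208143083776
```

Candidates (top picture, native px): green drum's cap at (175,204), purple look-alike at (244,181), turquoise look-alike at (246,235), and the grey drum's closed cap at (312,186). I choose (175,204). The crop shows the green rim, with the bar at about -76°, the white marks at about -11.5° and the yellow marks at about -71.5°. So the cap needs about +64.5° backward.

Call:
send_rows(targets=[[0.0234, -0.0386, 0, -5.45, 0], [0.0234, -0.0386, 0, -5.45, 0], [0.0234, -0.0386, 0, -5.45, 0], [0.0234, -0.0386, 0, -5.45, 0], [0.0234, -0.0386, 0, -5.45, 0], [0.0234, -0.0386, 0, -5.45, 0], [0.0234, -0.0386, 0, -5.45, 0], [0.0234, -0.0386, 0, -5.45, 0], [0.0234, -0.0386, 0, -5.45, 0], [0.0234, -0.0386, 0, -5.45, 0], [0, 0, -0.03, 0, 0], [0, 0, -0.03, 0, 0]], newtons=30)

```text
clock: 2.1
tcp_pos: [0.4465, 0.1476, 0.1715]
orientation: [-0.0, 0.993, 0.12, 0.002]
wrist_force: [0.1, -0.0, -0.2]
finger_gap: 0.0852
```

Call:
send_rows(targets=[[0, 0.0, -0.04, 0, 0], [0, 0, -0.03, 0, 0], [0, 0, -0.0125, 0, 0], [0, 0, 0, 0, 0]])

```text
clock: 2.5
tcp_pos: [0.4426, 0.1488, 0.0868]
orientation: [0.0, 0.993, 0.122, -0.002]
wrist_force: [-0.6, 0.2, -0.3]
finger_gap: 0.0852
```

Run:
```python
from h import *
s=monitor.get_state();print(s["tcp_pos"],s["wrist_force"])
c=eyes.read_camera("side");save(c["img"][120:230,150:310],"side1.png",5)
```

```text
[0.44263231 0.14876581 0.08683402] [-0.59300626  0.24433721 -0.32811362]
```

View pics/side1.png

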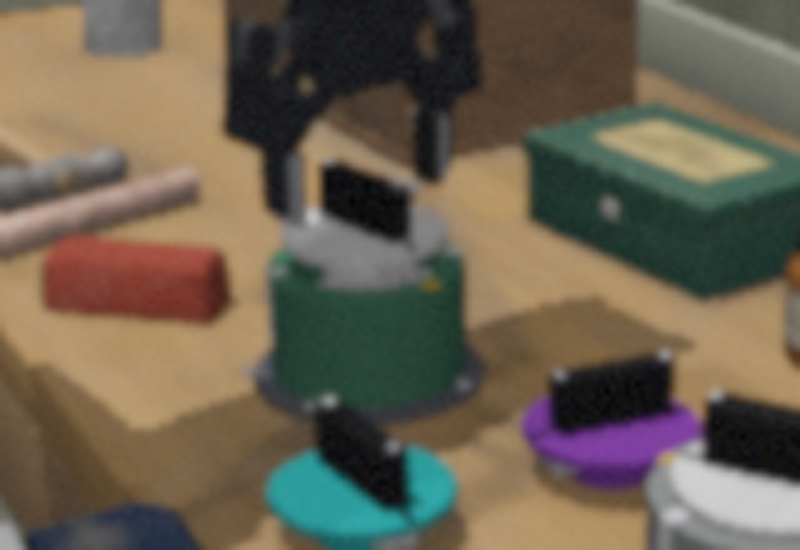

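The fingers straddle the green cap's bar (bar at about (365,200) in the crop) with the jaws across it. Closing now.

Call:
send_rows(targets=[[0.002, 0, 0.001, 0, 120], [0, 0, 0, 0, 200], [0, 0, 0, 0, 255], [0, 0, 0, 0, 255], [0, 0, 0, 0, 255], [0, 0, 0, 0, 255], [0, 0, 0, 0, 255]], newtons=40)

```text
clock: 3.25
tcp_pos: [0.4468, 0.1492, 0.0903]
orientation: [-0.0, 0.993, 0.122, 0.0]
wrist_force: [-1.3, -0.5, 4.5]
finger_gap: 0.013
```

Call:
send_rows(targets=[[0, 0, 0.001, 4, 255], [0, 0, 0, 6.5, 255], [0, 0, 0, 6.5, 255], [0, 0, 0, 6.5, 255], [0, 0, 0, 6.5, 255], [0, 0, 0, 6.5, 255]])

```text
clock: 3.85
tcp_pos: [0.4461, 0.1491, 0.0903]
orientation: [-0.0, 0.903, 0.429, -0.0]
wrist_force: [0.6, 0.0, -1.3]
finger_gap: 0.013
```

Call:
send_rows(targets=[[0, 0, 0, 6.5, 255], [0, 0, 0, 6.5, 255], [0, 0, 0, 6.5, 255], [0, 0, 0, 5.5, 255], [0, 0, 0, 3, 255], [0, 0, 0, 0, 255]])

```text
clock: 4.45
tcp_pos: [0.4459, 0.149, 0.0902]
orientation: [-0.0, 0.774, 0.633, -0.001]
wrist_force: [0.2, 0.0, -2.8]
finger_gap: 0.0131
```

Run:
```python
from h import *
s=monitor.get_state();q=s["orientation"];print(s["tcp_pos"],s["wrist_force"],s["ft_torque"],2*np.degrees(np.arctan2(q[2],q[1])))
c=eyes.read_camera("side");save(c["img"][120:230,150:310],"side2.png",5)
c=eyes.read_camera("top");save(c["img"][165:245,135:225],"top2.png",8)
```

```text
[0.44588928 0.14902046 0.09018231] [ 0.20393151  0.04223879 -2.79540366] [ 0.02732713 -0.04173852  0.02813159] 78.53029736611956
```

View pics/side2.png

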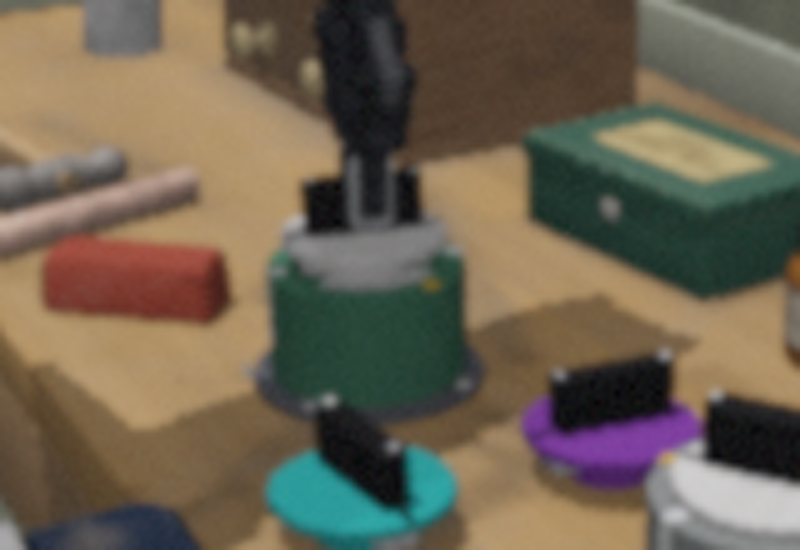

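View pics/top2.png

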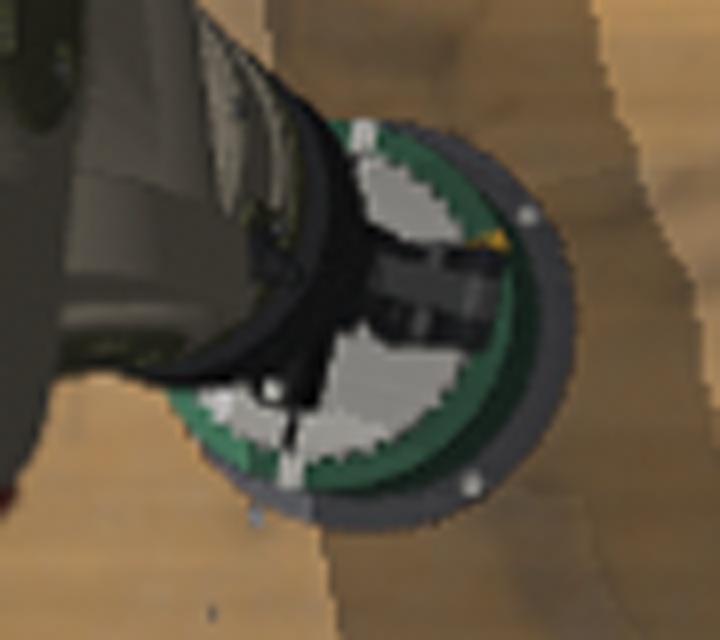

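The bar's pointer line (290,435) aims at the near white mark (290,465), and the bar did not slip. Lowering it in the grip.

Call:
send_rows(targets=[[0, 0, -0.003, 0, 255], [0, 0, -0.003, 0, 255]])

```text
clock: 4.75
tcp_pos: [0.4465, 0.1491, 0.0845]
orientation: [-0.0, 0.774, 0.633, -0.0]
wrist_force: [-0.1, -1.0, -2.1]
finger_gap: 0.0135
```

Call:
send_rows(targets=[[0, 0, -0.003, 0, 255], [0, 0, -0.003, 0, 255], [0, 0, -0.001, 0, 255], [0, 0, 0, 0, 255]])

```text
clock: 5.15
tcp_pos: [0.4464, 0.1491, 0.078]
orientation: [-0.0, 0.774, 0.633, -0.0]
wrist_force: [-1.8, -1.4, 1.2]
finger_gap: 0.0132
```

Run:
```python
from h import *
s=monitor.get_state();q=s["orientation"];print(s["tcp_pos"],s["wrist_force"],s["ft_torque"],2*np.degrees(np.arctan2(q[2],q[1])))
c=eyes.read_camera("side");save(c["img"][120:230,150:310],"side3.png",5)
```

```text
[0.44641556 0.14906859 0.07800758] [-1.79254772 -1.36416564  1.15900437] [0.01067274 0.19991817 0.04892568] 78.52358959172926
```

View pics/side3.png

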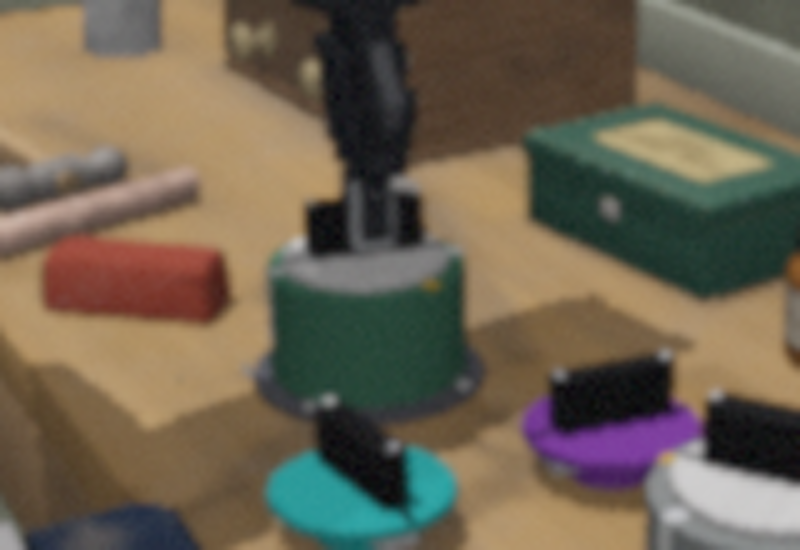

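Call:
send_rows(targets=[[0, 0, -0.0015, 0, 255], [0, 0, 0, 0, 200], [0, 0, 0, 0, 200], [0, 0, 0, 0, 200], [0, 0, 0, 0, 255], [0, 0, 0, 0, 255], [0, 0, 0, 0, 255], [0, 0, 0, 0, 255]])

```text
clock: 6.0
tcp_pos: [0.4468, 0.1491, 0.0764]
orientation: [0.0, 0.774, 0.633, 0.0]
wrist_force: [0.6, -1.7, 0.3]
finger_gap: 0.0133
```

Run:
```python
from h import *
s=monitor.get_state();q=s["orientation"];print(s["tcp_pos"],s["wrist_force"],s["ft_torque"],2*np.degrees(np.arctan2(q[2],q[1])))
c=eyes.read_camera("side");save(c["img"][120:230,150:310],"side4.png",5)
P=cloud(c)
for v in range(155,182,2):
    print(v,[(round(P[v,u,2]*1000) if P[v,u,2]==P[v,u,2] else -1) for u in range(205,245,4)])
```

```text
[0.44682012 0.14912325 0.07638663] [ 0.63718348 -1.65236654  0.27888955] [-0.11475665 -0.08025857  0.03979049] 78.52439307642935
155 [-4, -3, -4, -1, 124, 124, 123, -4, -5, -3]
157 [-3, -3, -2, -5, 110, 114, 26, 27, -2, -2]
159 [-3, -4, -3, -2, 106, 107, 99, 99, -4, -4]
161 [-3, -2, 99, 99, 100, 101, 99, 94, -4, -3]
163 [-3, -3, 95, 94, 95, 94, 93, 90, -3, -3]
165 [-3, -4, 90, 88, 90, 91, 88, 84, -4, -3]
167 [-3, -4, 85, 83, 85, 86, 82, 79, -5, -3]
169 [-3, 68, 80, 78, 79, 77, 77, 73, 70, -3]
171 [62, 70, 72, 72, 71, 69, 69, 70, 69, 63]
173 [62, 69, 70, 69, 69, 69, 70, 69, 70, 62]
175 [63, 67, 69, 70, 70, 69, 68, 68, 65, 64]
177 [62, 63, 65, 67, 69, 68, 66, 64, 65, 59]
179 [57, 60, 63, 63, 63, 63, 63, 61, 60, 53]
181 [50, 54, 59, 61, 61, 60, -1, 57, 55, 48]
```

View pics/side4.png

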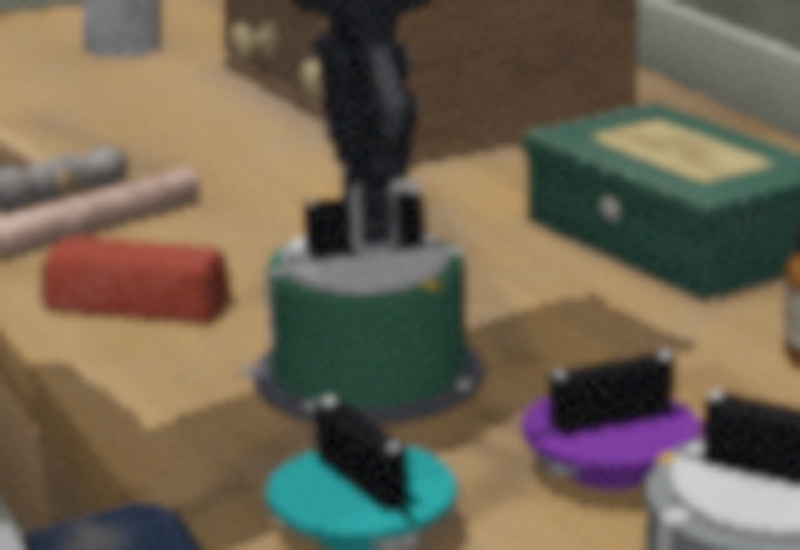

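The disc top reads about 70 mm with the table at about -3 mm, so the cap is down. Now turning forward.

Call:
send_rows(targets=[[0, 0, 0, -4, 255], [0, 0, 0, -6.5, 255], [0, 0, 0, -6.5, 255], [0, 0, 0, -6.5, 255], [0, 0, 0, -6.5, 255], [0, 0, 0, -6.5, 255], [0, 0, 0, -6.5, 255], [0, 0, 0, -6, 255], [0, 0, 0, -4, 255], [0, 0, 0, 0, 255]])

```text
clock: 7.05
tcp_pos: [0.4465, 0.1492, 0.0764]
orientation: [-0.0, 0.975, 0.221, 0.0]
wrist_force: [0.2, -0.9, 2.2]
finger_gap: 0.0134
```

Run:
```python
from h import *
s=monitor.get_state();q=s["orientation"];print(s["tcp_pos"],s["wrist_force"],s["ft_torque"],2*np.degrees(np.arctan2(q[2],q[1])))
```

```text
[0.44646203 0.14919872 0.07638894] [ 0.2396349  -0.89113125  2.24605967] [ 0.02255527  0.06168606 -0.13211735] 25.514306233329172
```

Call:
send_rows(targets=[[0, 0, 0, -2, 255], [0, 0, 0, -2, 255], [0, 0, 0, -1.5, 255], [0, 0, 0, 0, 255]])

```text
clock: 7.45
tcp_pos: [0.4461, 0.1492, 0.0764]
orientation: [-0.0, 0.985, 0.174, -0.0]
wrist_force: [-2.9, 1.2, 4.8]
finger_gap: 0.0134
```

```bash
cat > s.py <<'E'
from h import *
s=monitor.get_state();q=s["orientation"];print(s["tcp_pos"],s["wrist_force"],s["ft_torque"],2*np.degrees(np.arctan2(q[2],q[1])),s["finger_gap"])
E
python3 s.py
```

```text
[0.44612448 0.14919986 0.07638929] [-2.85259906  1.18062196  4.83436485] [-0.00758974  0.36275945  0.14925781] 20.08560396833528 0.013425708259801187
```

Call:
send_rows(targets=[[0, 0, 0, -1.5, 255], [0, 0, 0, -1, 255], [0, 0, 0, 0, 255]])

```text
clock: 7.75
tcp_pos: [0.4459, 0.1492, 0.0764]
orientation: [0.0, 0.988, 0.153, -0.0]
wrist_force: [-2.4, -1.5, 5.9]
finger_gap: 0.0136
```

```bash
python3 s.py
```

```text
[0.44592556 0.14918557 0.07639973] [-2.38852392 -1.51822484  5.89628185] [-0.08575166  0.52643299  0.91067033] 17.651239086637656 0.013605428767077798
```

Torque about z rose from 0.15 to 0.91 N m, so the stop has been reached near the expected angle. I'll nudge a little further to make sure.

Call:
send_rows(targets=[[0, 0, 0, -1, 255], [0, 0, 0, -0.5, 255], [0, 0, 0, 0, 255]])

```text
clock: 8.05
tcp_pos: [0.4459, 0.1492, 0.0764]
orientation: [0.0, 0.99, 0.141, -0.0]
wrist_force: [-3.2, -1.3, 6.4]
finger_gap: 0.013
```

```bash
python3 s.py
```

```text
[0.44589353 0.1491807  0.07642448] [-3.17962215 -1.25852354  6.43316507] [-0.16373923  0.57163122  1.26436346] 16.21075502664311 0.013034328742186772
```

The cap is hard on the stop. Letting go and backing off.

Call:
send_rows(targets=[[0, 0, 0, 0, 200], [0, 0, 0, 0, 120], [0, 0, 0, 0, 40], [0, 0, 0, 0, 0], [0, 0, 0, 0, 0], [0, 0, 0, 0, 0], [0, 0, 0.02, 0, 0], [0, 0, 0.04, 0, 0], [0, 0, 0.045, 0, 0], [0, 0, 0.04, 0, 0]])

```text
clock: 9.05
tcp_pos: [0.4464, 0.1491, 0.2232]
orientation: [0.0, 0.99, 0.139, 0.0]
wrist_force: [1.4, -0.4, -0.2]
finger_gap: 0.0853
```

Call:
send_rows(targets=[[-0.02, 0.03, 0.01, 0, 0], [-0.02, 0.04, 0, 0, 0], [-0.02, 0.04, 0, 0, 0], [-0.02, 0.04, 0, 0, 0], [-0.02, 0.04, 0, 0, 0], [0, 0.03, 0, 0, 0], [0, 0, 0, 0, 0], [0, 0, 0, 0, 0]])

```text
clock: 9.85
tcp_pos: [0.3461, 0.3693, 0.231]
orientation: [0.0, 0.99, 0.14, -0.0]
wrist_force: [0.2, 0.7, -0.0]
finger_gap: 0.0853
```

```bash
python3 s.py
python3 - <<'E'
from h import *
c=eyes.read_camera("side");save(c["img"][120:230,150:310],"side5.png",5)
c=eyes.read_camera("top");save(c["img"][165:245,135:225],"top5.png",8)
V=cv2.cvtColor(c["img"],cv2.COLOR_RGB2HSV)[...,2]
k=np.zeros_like(V);k[185:222,150:205]=1
n,l,st,ce=cv2.connectedComponentsWithStats(((V<60)&(k>0)).astype(np.uint8))
i=1+np.argmax(st[1:,4]);v,u=np.nonzero(l==i)
pts=np.array([at_z(c,a,b,.102)[:2] for a,b in zip(u,v)])*1000
print(st[i],cv2.minAreaRect(pts.astype(np.float32)))
P=cloud(c);r=np.linalg.norm(P[...,:2]-[.446,.15],axis=-1)
m=(r<.038)&(V>120);print("disc z",np.nanmedian(P[m][:,2]),"bar",np.nanpercentile(P[(r<.025)][:,2],95))
E
```

```text
[0.34613366 0.36933342 0.23099119] [ 0.18521679  0.73269337 -0.03907401] [0.05341339 0.00110539 0.01558387] 16.117363532260583 0.08531624394957299
[159 194  29  15 197] ((443.99749755859375, 147.81744384765625), (15.668852806091309, 61.15342712402344), 20.11970329284668)
disc z 0.07229101845302444 bar 0.10330769949695941
```

View pics/top5.png

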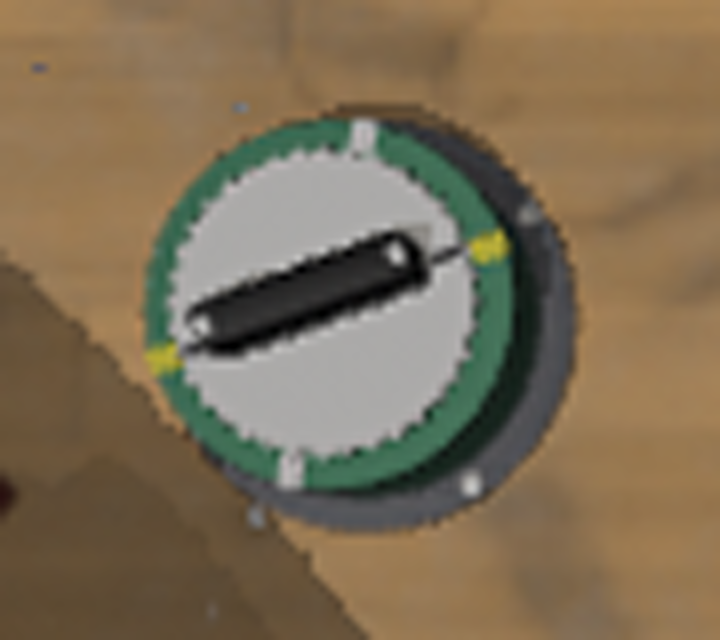

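View pics/side5.png

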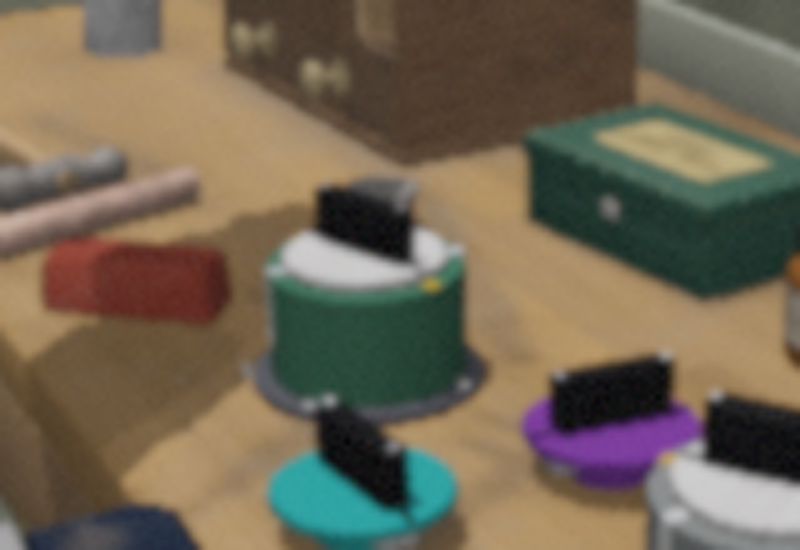

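The pointer ends at (455,252) and (190,350) meet the yellow marks at (490,246) and (160,358). The disc top is at 72 mm, so the cap is down. The arm is clear, so I'm handing in.

```bash
python3 -c "
from h import *
print(ticket.hand_in())"
```

```text
the job is handed in; nothing more can be done
None
```

The green drum's cap is down in its slots, turned forward to its stop at the yellow marks, and released. I handed the job in at about 10 s.

- **What I did:** I gripped the cap's black bar and turned it about 64.5° backward to the white marks. There I lowered it and opened the jaws briefly to let it settle. I then gripped it again and turned it forward until the torque climbed to 1.26 N m at the stop.
- **Last checks:** The disc top reads 72 mm, which is the fully lowered height. Both ends of the bar point at the yellow marks. The bar measured about -70° against about -71° for the marks, which is within measuring error. The gripper was open and well clear of the drum.
- **Forces:** The readings at the end of each move were at most about 7 N. I did not see the peaks within a move.
- **Grey drum and look-alikes:** I did not touch the grey drum, its cap, or the purple and turquoise look-alikes. They looked unmoved in the last side crop, although the grey drum was only partly in view. No check failed.

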